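Dip a depth gauge in a sample tube and present it to the reading camera

TASK

Pick the depth gauge with the wide head out of the gauge stand, dip its blade into the slot of the clamped sample tube's cap until its shoulder rests on the cap, and draw it out again. Then present it to the reading camera: hold it in the air, blade tip down, with the middle of the blade straight in front of the lens and 15 cm from it, the blade's broad face square to the lens and its edges running up and down in the camera's picture. Finish while holding it still there - do not put it down - and leave the other gauges, tubes and clutter where they stand.

Things in the scene. Friction and masses are not known exactly. Their poses are not given: they have to be found in the camera images.
- gauge_head (a point): Centre of the head of the gauge to use, the widest-headed of three. Head: aluminium block 50 mm wide (y), 14 thick (x), 54 high (z; +z is away from the blade); its flat underside, 27 mm below this point, is the shoulder. At the start it hangs upright in a slot of the stand, shoulder on the stand's top. Pinch the head across its 14 mm thickness. About 0.13 kg.
- gauge_blade (a point): Middle of that gauge's flat steel blade, 37.5 mm below the shoulder; axes as the head's. The blade is 20 mm wide (y), 4 thick (x), 75 long, the last 8 mm tapered to 14 x 2 mm.
- gauge_tip (a point): Tip of the same gauge's blade, 75 mm below the shoulder; axes as the gauge's.
- stand: Gauge stand: fixed grey plastic block 54 x 215 x 90 mm high (x, y, z). Origin: centre of its underside. Three upright slots 7 x 23 mm (long side along y) in a row along its y at -70, 0 and +70 mm hold one gauge each, in any order. It may be on either side of the bench.
- tube: Fixed grey sample tube with white cap 80 mm across, upright in a steel base 110 mm square; the only slotted cap. Origin: centre of its underside. Cap top round the slot is flat, 112 mm above the table, inside a rim 62 mm wide that stands 2 mm higher. The slot goes through the 12 mm cap into the empty tube, clear to 95 mm below its mouth.
- slot (a point): Centre of the slot's mouth, level with the cap's flat top. The slot is 26 mm long (along y) and 7 mm wide (along x); z is up.
- camera: Reading camera, fixed on a post on the far side: white housing, black lens barrel 38 mm across. Origin: centre of the lens front, 225 mm above the table. It looks along its own -x, towards the robot and 25 degrees downwards; its y is level, its z is up in its picture. The housing is 50 mm high (z), 56 wide (y), and ends 88 mm behind the lens front.
- view (a point): Point in empty air 150 mm straight in front of the lens, about 162 mm above the table, for the middle of the blade; axes as the camera's. The gauge is right with its x and y along the camera's x and y (either way round) and the blade pointing down: the head then leans 25 degrees from upright, away from the camera.
- post: The camera's fixed stand. Origin: on the table straight below the lens front. Base plate 110 x 130 x 12 mm, from x = 0 to 110 mm behind the lens; post 20 mm across, 85 mm behind the lens front, 277 mm high.
- gauge_narrow_head (a point): Bystander: gauge with a narrow head (24 mm wide, 14 mm thick, 54 mm high) in the stand; head centre.
- gauge_round_head (a point): Bystander: gauge with a round disc head (30 mm across, 14 mm thick, 54 mm high with its neck) in the stand; this point is 27 mm above its shoulder.
- tube_tall_mid (a point): Bystander: loose grey tube with plain white cap, 66 mm across, 150 mm high; its centre.
- tube_mid_mid (a point): Bystander: loose grey tube with plain white cap, 66 mm across, 120 mm high; its centre.
- tube_short_mid (a point): Bystander: loose grey tube with plain white cap, 56 mm across, 80 mm high; its centre.
- cup_mid (a point): Bystander: plastic cup, 72 mm across, 85 mm high; its centre.
- weight_mid (a point): Bystander: brass balance weight with a knob, 32 mm across, 45 mm high; its centre.

How it is judged:
By the outcome, as a careful person would: the job done as asked, in the order asked, and still so for the second after the job is handed in, while the arm keeps its last pose, push and grip.
It also fails if it takes over 51 s, if anything falls off the work surface, if the arm or the gripper's body presses on something with over 40 N, if the wrist force passes 120 N, or if a joint passes its speed limit or range.

ROBOT

A 7-joint arm with a two-finger parallel gripper is mounted at the origin on the work surface. World frame = base frame: x ahead of the robot, y to its left, z up, the work surface at z = 0. Lengths are in m, angles in rad, forces in N, time in s.
With the tool pointing down it reaches from about 0.4 to 0.85 m from the base axis. Payload 4.5 kg.
Tool frame: the origin (TCP) lies where the fingers leave the gripper's body, on its centre line; the fingertips stand 73 mm ahead of it and the grasp point (between the pads) lies 54 mm ahead of it; z points along the fingers, y is the direction in which the jaws open and shut (so a half turn about z gives the same grasp; the last joint's range is limited). The gripper opens to 85 mm and grips with 20 to 120 N. Pads are 22 mm wide; open, the fingers measure 114 mm over their backs; the gripper's body (76 mm by 85 mm) begins 54 mm behind the grasp point. The pads swing forward as they close: fully open they stand 13 mm farther back than shut.
Start: joints at [1.239, 0.689, -0.195, 1.565, 0.157, 0.902, -0.215], TCP at [0.224, -0.584, 0.304] pointing down, gripper open.
Joint ranges: [-3.01, 3.01], [-0.46, 2.08], [-1.47, 1.51], [0.13, 2.56], [-1, 4.14], [0.04, 2.09], [-2.66, 2.66]. Speed limits (rad/s): [2.57, 2.57, 3.14, 3.14, 3.14, 3.14, 3.14].

INTERFACE

Orientations are given as a rotation vector (axis times angle).
In Python, from station import manip gives the robot as it stands.
- The arm moves only by the tool jog_arm, never from a script. Its argument "rows" is a list of rows, each an object of numbers: "dx", "dy", "dz": the shift along the tool's x, y, z in cm; "rx", "ry", "rz": the turn, a rotation vector about the tool's x, y, z in rad; "claw": the closure in counts, from 0 (fully open) to 255 (shut). In form: [{"dx": .., "dy": .., "dz": .., "rx": .., "ry": .., "rz": .., "claw": ..}, ...]. A call has 1 to 12 rows; each row shifts and turns the commanded pose from where the row before left it, along the tool's axes as they then stand; what a row does not reach is not made up. A row lasts 1/10 s, in which the tool goes at most 50 mm and 8.59 degrees, less where a joint would pass 70% of its speed; a pose out of reach is approached as far as the arm can. A call with a gripper value outside its range is refused whole. The fingers move at their own pace and stop on an object; "newtons" is the grip in N (left out, the last holds). Time passes only in rows, so rows that do not move let the fingers close. It gives the time, the measured TCP pose, the force and the opening at its end, in the units of the state.
- manip.observe(): the state, without advancing time (a new reading comes with each control period).
- manip.camera(name): name is "side" or "top"; returns the picture (420x560x3 uint8, red, green, blue); there is no depth.
- manip.get_calibration(name): a dict with "fx", "fy", "cx", "cy" (pixels), "T" (4x4, takes a point from camera to world coordinates). Camera axes: x right, y down, z forward; pixel columns grow to the right and rows downward; lengths in m; the calibration is good to about 2 mm. A picture is of the moment at which its call begins. get_calibration takes no time and is no camera call.
- manip.hand_in(): hands the job in, once; it reports no verdict.
The state is a dict: "time": time; "joint_pos": joint angles; "qvel": joint speeds; "joint_torque": joint torques, N m; "tcp_pos": TCP position; "orientation": TCP orientation; "wrist_force": force on the tool from outside, world axes, zero at the start; "torque": the same for the moment, N m; "width": finger opening in m.
Only numpy, scipy, OpenCV 4.12 (cv2) and the standard library are available. Lean on these libraries where they do the work, as an engineer would, in place of code of your own. Each camera call takes 0.05 s, during which the arm holds its last target.

## Working session

There is one attempt and no reset: what is moved stays moved. The work goes in short steps, Python scripts to look and compute and a tool call to move; the robot and the scene stay as the last step left them, time stands still between calls to the robot, and variables do not carry over. Pictures are saved under pics/ and viewed, and the job is handed in when it is done.

Besides the shell and the picture viewer there is one more tool, called after ">>>" as name([rows], argument=value, ...), one row to a line, values as JSON. jog_arm: Moves the arm, as the interface text tells. Its arguments: {"type":"object","properties":{"rows":{"type":"array","items":{"type":"object","properties":{"dx":{"type":"number"},"dy":{"type":"number"},"dz":{"type":"number"},"rx":{"type":"number"},"ry":{"type":"number"},"rz":{"type":"number"},"claw":{"type":"number"}}}},"newtons":{"type":"number"}},"required":["rows"]}

```bash
ls; mkdir -p pics
python3 - <<'E'
from station import manip
import cv2,numpy as np
np.set_printoptions(precision=4,suppress=True)
s=manip.observe()
for k,v in s.items(): print(k,v)
for n in("side","top"):
    im=manip.camera(n); cv2.imwrite(f"pics/{n}0.png",im[:,:,::-1]); np.save(f"pics/{n}0.npy",im)
    print(n,manip.get_calibration(n))
E
```

```text
pics
time 0.0
joint_pos [ 1.2388  0.69   -0.1945  1.5664  0.1573  0.9024 -0.2151]
qvel [ 0.0004 -0.0007  0.0003 -0.0003 -0.001   0.0007 -0.    ]
joint_torque [  0.0003 -53.9595  -1.266  -15.8539   0.0092   0.0095  -0.    ]
tcp_pos [ 0.2233 -0.5832  0.3031]
orientation [-3.0874 -0.5712  0.0007]
wrist_force [-0.1316  0.0376  0.6315]
torque [-0.0178 -0.0257  0.0419]
width 0.08542804033373844
side {'fx': 454.87198519020274, 'fy': 454.87198519020274, 'cx': 281.7198962675201, 'cy': 211.33672161418943, 'T': array([[-0.9582, -0.2127,  0.1916,  0.4037],
       [-0.286 ,  0.7371, -0.6122,  0.6866],
       [-0.011 , -0.6414, -0.7671,  1.0014],
       [ 0.    ,  0.    ,  0.    ,  1.    ]])}
top {'fx': 447.32689200857516, 'fy': 447.32689200857516, 'cx': 272.98783558958837, 'cy': 212.21473219051776, 'T': array([[ 0.0134, -0.9887,  0.1496,  0.4433],
       [-0.9998, -0.0152, -0.011 ,  0.0113],
       [ 0.0132, -0.1494, -0.9887,  1.2981],
       [ 0.    ,  0.    ,  0.    ,  1.    ]])}
```

View pics/side0.png

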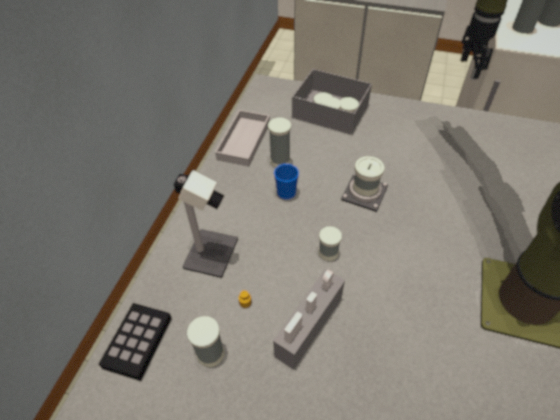

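View pics/top0.png

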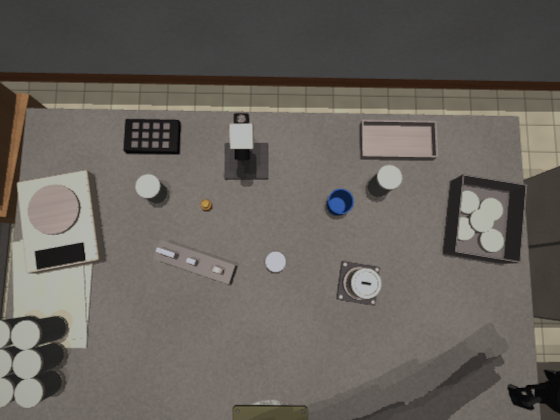

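Run:
```python
import cv2,numpy as np
def crop(n,x,y,w,h,s):
    im=np.load(f"pics/{n}0.npy")[y:y+h,x:x+w,::-1]
    return cv2.resize(im,(w*s,h*s),interpolation=cv2.INTER_CUBIC)
def pad(a,b):
    H=max(a.shape[0],b.shape[0]); f=lambda i:np.pad(i,((0,H-i.shape[0]),(0,0),(0,0)))
    return np.hstack([f(a),f(b)])
cv2.imwrite("pics/c_top.png",pad(crop("top",145,230,100,60,4),crop("top",330,255,60,55,6)))
cv2.imwrite("pics/c_side.png",pad(crop("side",270,260,80,100,5),crop("side",340,145,55,65,6)))
cv2.imwrite("pics/c_cam.png",pad(crop("top",215,105,60,80,6),crop("side",170,165,75,115,5)))
```

```text
(no output)
```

View pics/c_top.png

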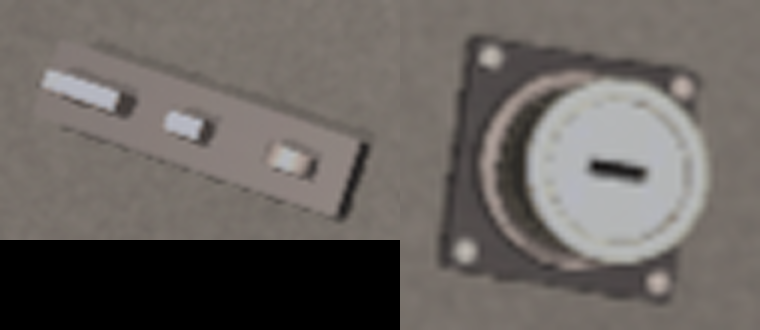

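View pics/c_side.png

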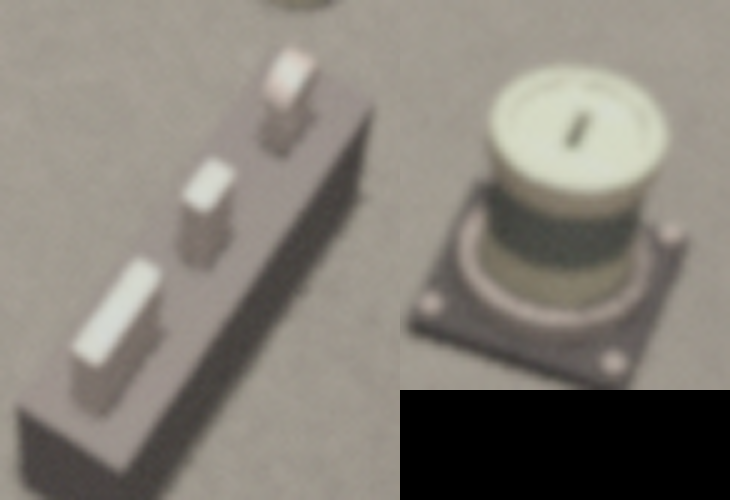

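View pics/c_cam.png

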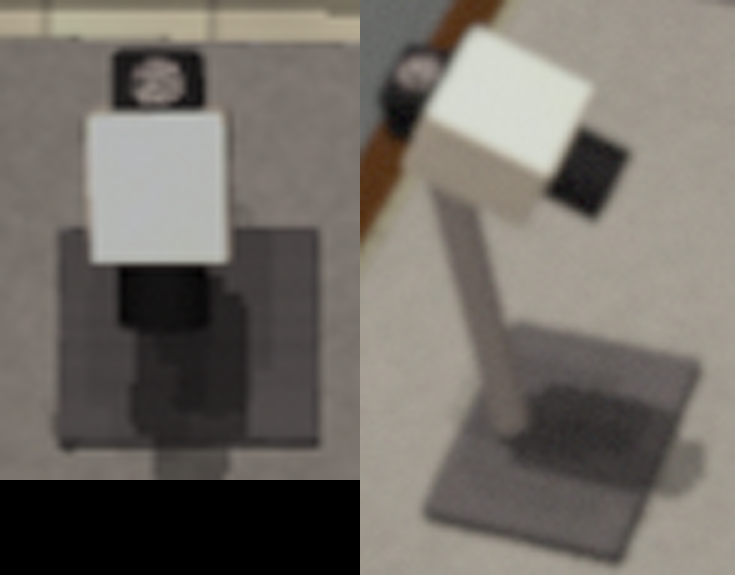

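```bash
cat > h.py <<'E'
import cv2,numpy as np
np.set_printoptions(precision=4,suppress=True)
from station import manip
C={n:manip.get_calibration(n) for n in("side","top")}
def plane(n,uv,z):
    c=C[n];T=np.array(c["T"]);uv=np.atleast_2d(uv)
    d=np.c_[(uv[:,0]-c["cx"])/c["fx"],(uv[:,1]-c["cy"])/c["fy"],np.ones(len(uv))]@T[:3,:3].T
    return T[:3,3]+d*((z-T[2,3])/d[:,2])[:,None]
def proj(n,P):
    c=C[n];T=np.array(c["T"]);p=(np.atleast_2d(P)-T[:3,3])@T[:3,:3]
    return np.c_[p[:,0]/p[:,2]*c["fx"]+c["cx"],p[:,1]/p[:,2]*c["fy"]+c["cy"]]
def tri(a,b):
    P=[np.linalg.inv(np.array(C[n]["T"]))[:3] for n in("side","top")]
    K=[np.array([[C[n]["fx"],0,C[n]["cx"]],[0,C[n]["fy"],C[n]["cy"]],[0,0,1]]) for n in("side","top")]
    X=cv2.triangulatePoints(K[0]@P[0],K[1]@P[1],np.array(a,float).reshape(2,1),np.array(b,float).reshape(2,1)).ravel()
    return X[:3]/X[3]
S=8
def blobs(im,box,fn,amin=3):
    x,y,w,h=box
    g=im[y:y+h,x:x+w].astype(np.float32)
    g=cv2.resize(g,(w*S,h*S),interpolation=cv2.INTER_CUBIC)
    m=fn(g).astype(np.uint8)
    cs,_=cv2.findContours(m,cv2.RETR_EXTERNAL,cv2.CHAIN_APPROX_NONE)
    out=[]
    for c in cs:
        if cv2.contourArea(c)<amin*S*S: continue
        out.append((c.reshape(-1,2)+0.5)/S-0.5+[x,y])
    return out
E
python3 - <<'E'
from h import *
im={n:np.load(f"pics/{n}0.npy") for n in C}
def rep(n,pts,z):
    P=plane(n,pts,z)[:,:2].astype(np.float32)*1000
    r=cv2.minAreaRect(P.reshape(-1,1,2)); m=cv2.moments(P.reshape(-1,1,2))
    b=cv2.boxPoints(r); e=b[1]-b[0];f=b[2]-b[1]; L=e if np.hypot(*e)>np.hypot(*f) else f
    print(n,"cent",m['m10']/m['m00'],m['m01']/m['m00'],"rect",np.array(r[0]),np.array(r[1]),"longaxis deg",np.degrees(np.arctan2(L[1],L[0]))%180)
print("head");
for n,box in(("top",(150,242,28,18)),("side",(282,308,24,30))):
    g=im[n][box[1]:box[1]+box[3],box[0]:box[0]+box[2]].mean(2);print(g.max(),np.median(g))
    for t in (150,165,180):
        for c in blobs(im[n],box,lambda g:g.mean(2)>t): rep(n,c,.144)
print("slot")
for n,box in(("top",(355,274,22,16)),("side",(362,158,16,17))):
    g=im[n][box[1]:box[1]+box[3],box[0]:box[0]+box[2]].mean(2);print(g.max(),g.min())
    for t in (90,110,130,150):
        for c in blobs(im[n],box,lambda g:g.mean(2)<t): rep(n,c,.112)
E
```

```text
head
185.66666666666666 123.0
top cent 510.72439309771147 275.33722300810973 rect [510.7534 275.42  ] [48.5455 12.7251] longaxis deg 72.31377
top cent 510.6668606795468 275.0570898649362 rect [510.7435 275.3806] [47.1188 11.277 ] longaxis deg 72.21396
top cent 510.68730611066525 274.5390762106926 rect [510.8479 275.1816] [44.7718  9.381 ] longaxis deg 72.32596
213.33333333333334 150.5
side cent 519.3085667085963 271.07121504826904 rect [514.1663 273.9317] [43.9479 55.9825] longaxis deg 106.6348
side cent 511.89590022160274 276.66752086768696 rect [512.     276.5424] [51.4541 15.908 ] longaxis deg 72.179214
side cent 511.7843100763564 277.0575820636698 rect [511.8179 276.8174] [49.0103 13.6144] longaxis deg 72.5543
slot
184.66666666666666 30.333333333333332
top cent 438.8066405463715 -248.00691119804424 rect [ 438.8853 -248.1269] [23.5361  5.8828] longaxis deg 82.01219
top cent 438.6778185733558 -248.1339035309539 rect [ 438.7699 -248.2537] [24.6336  7.0234] longaxis deg 81.81599
top cent 438.5869688783376 -248.23866912788006 rect [ 438.6862 -248.3853] [26.0534  8.2309] longaxis deg 81.61071
top cent 438.51169706231553 -248.24958618411623 rect [ 438.6975 -248.2868] [27.5519  9.5103] longaxis deg 81.61109
211.66666666666666 138.33333333333334
side cent 439.87973180360785 -244.30011485558802 rect [ 439.8617 -244.5479] [14.0518  3.6596] longaxis deg 84.50827
```

Run:
```python
from h import *
im={n:np.load(f"pics/{n}0.npy") for n in C}
def rep(n,pts,z):
    P=plane(n,pts,z)[:,:2].astype(np.float32)*1000
    P=cv2.convexHull(P.reshape(-1,1,2))
    r=cv2.minAreaRect(P)
    b=cv2.boxPoints(r); e=b[1]-b[0];f=b[2]-b[1]; L=e if np.hypot(*e)>np.hypot(*f) else f
    print(n,"rect",np.array(r[0]),np.array(r[1]),"longaxis deg",np.degrees(np.arctan2(L[1],L[0]))%180)
    return b
print("slot side")
for t in (150,160,170,175):
    for c in blobs(im["side"],(362,158,16,17),lambda g:g.mean(2)<t): rep("side",c,.112)
# print sample gray values
for n,pts in (("top",{"bench":(300,300),"standtop":(210,262),"plate":(233,170),"plateR":(262,150),"housing":(241,135),"lens":(242,155),"tubebase":(345,295)}),("side",{"bench":(300,230),"standtop":(295,335),"plate":(205,260),"housing":(198,190),"lens":(215,198),"tubebase":(350,200)})):
    for k,(u,v) in pts.items(): print(n,k,im[n][v-1:v+2,u-1:u+2].mean((0,1)))
print("plate")
for n,box in(("top",(215,140,64,48)),("side",(178,225,68,52))):
    for t in (75,85,95,):
        for c in blobs(im[n],box,lambda g:g.mean(2)<t+(20 if n=="side" else 0),100): print(rep(n,c,.012).round(1).tolist())
print("housing")
for n,box in(("top",(222,115,40,40)),("side",(175,165,50,50))):
    for t in (130,150):
        for c in blobs(im[n],box,lambda g:g.mean(2)>t+(60 if n=="side" else 0),100): print(t,c.mean(0)); b=cv2.boxPoints(cv2.minAreaRect(c.astype(np.float32)));print(b.tolist())
print("lens")
for n,box in(("top",(225,148,35,25)),("side",(205,188,25,25))):
    for t in (30,40,50):
        for c in blobs(im[n],box,lambda g:g.mean(2)<t,20): b=cv2.boxPoints(cv2.minAreaRect(c.astype(np.float32)));print(n,t,b.round(1).tolist())
print("tubebase")
for t in (85,90):
    for c in blobs(im["top"],(332,255,60,55),lambda g:g.mean(2)<t,100): rep("top",c,.012)
```

```text
slot side
side rect [ 439.8617 -244.5479] [14.0518  3.6596] longaxis deg 84.50827
side rect [ 439.5808 -245.5555] [19.2195  5.316 ] longaxis deg 81.22265
side rect [ 439.6223 -245.813 ] [22.1512  6.7243] longaxis deg 81.24289
side rect [ 439.6609 -245.9903] [23.4179  7.5062] longaxis deg 81.059975
top bench [120.     112.7778 106.7778]
top standtop [139.     128.6667 125.7778]
top plate [69.4444 64.7778 64.2222]
top plateR [76.     70.3333 69.7778]
top housing [180.7778 182.5556 182.1111]
top lens [20.5556 19.1111 19.4444]
top tubebase [80.1111 74.2222 74.    ]
side bench [159.2222 153.4444 142.8889]
side standtop [118.8889 110.1111 104.5556]
side plate [91.     85.7778 82.8889]
side housing [213.7778 217.7778 208.4444]
side lens [37.3333 35.8889 36.    ]
side tubebase [86.7778 82.1111 79.3333]
plate
top rect [781.6022  78.4841] [129.0346 126.8813] longaxis deg 1.232602
[[715.7000122070312, 140.5], [718.5, 13.699999809265137], [847.5, 16.399999618530273], [844.7000122070312, 143.3000030517578]]
top rect [780.7753  78.8471] [132.552  129.4261] longaxis deg 0.86727875
[[713.5, 142.5], 
[... 2282 characters left out ...]
62, 198.0], [218.39999389648438, 202.0], [215.89999389648438, 206.8000030517578]]
side 40 [[207.60000610351562, 203.0], [213.8000030517578, 191.10000610351562], [222.1999969482422, 195.5], [216.10000610351562, 207.3000030517578]]
side 50 [[207.3000030517578, 203.10000610351562], [213.60000610351562, 190.8000030517578], [222.6999969482422, 195.39999389648438], [216.3000030517578, 207.6999969482422]]
tubebase
top rect [ 437.1952 -229.1468] [76.319  32.7745] longaxis deg 1.3473231
top rect [ 438.5118 -246.2752] [113.4603 112.8714] longaxis deg 82.07692
top rect [ 437.131  -229.2437] [77.0442 33.6391] longaxis deg 1.5835959
top rect [ 438.5987 -246.3239] [114.1695 113.8029] longaxis deg 82.13197
```

Run:
```python
from h import *
im={n:np.load(f"pics/{n}0.npy").astype(float).mean(2) for n in C}
g=im["top"]
def cross(p,lvl):  # first crossing index
    for i in range(len(p)-1):
        if (p[i]-lvl)*(p[i+1]-lvl)<=0: return i+(lvl-p[i])/(p[i+1]-p[i])
def fit(pts,z):
    P=plane("top",np.array(pts),z)[:,:2]*1000
    vx,vy,x,y=cv2.fitLine(P.astype(np.float32),cv2.DIST_HUBER,0,.01,.01).ravel()
    return np.array([x,y]),np.degrees(np.arctan2(vy,vx))%180
lv=92
F=[(u,174+cross(g[174:186,u],lv)) for u in list(range(229,240))+list(range(258,265))]
L=[(220+cross(g[v,220:231],lv),v) for v in range(148,176)]
R=[(262+cross(g[v,262:275],lv),v) for v in range(148,176)]
for k,q in(("F",F),("L",L),("R",R)): print(k,*fit(q,.012))
# housing top edges left/right
l=[(223+cross(g[v,223:235],135),v) for v in range(127,145)]
r=[(247+cross(g[v,247:258],135),v) for v in range(127,145)]
print("housing L,R px",np.polyfit([p[1] for p in l],[p[0] for p in l],1),np.polyfit([p[1] for p in r],[p[0] for p in r],1))
# lens sides
a=[(229+cross(g[v,229:240],60),v) for v in range(151,158)]
b=[(245+cross(g[v,245:258],50),v) for v in range(151,158)]
print(a,b)
print(g[155:166,242])
print(g[154,228:262])
# stand edges
```

```text
F [733.7734  74.8423] 90.88228
L [778.9738 143.0056] 1.5170125
R [794.5748  14.0738] 0.8442493
housing L,R px [  0.0541 221.5284] [  0.0149 250.1779]
[(np.float64(233.3448275862069), 151), (np.float64(233.31746031746033), 152), (np.float64(233.31666666666666), 153), (np.float64(233.29310344827587), 154), (np.float64(233.3859649122807), 155), (np.float64(233.375), 156), (np.float64(233.3448275862069), 157)] [(np.float64(251.80434782608697), 151), (np.float64(251.85416666666666), 152), (np.float64(252.28), 153), (np.float64(254.9090909090909), 154), (np.float64(255.13513513513513), 155), (np.float64(255.79591836734693), 156), (np.float64(255.8), 157)]
[19.3333 19.3333 18.6667 20.     19.     24.3333 31.     30.     30.6667
 31.3333 35.    ]
[70.6667 68.6667 65.6667 66.     65.6667 65.6667 46.3333 13.     13.6667
 16.6667 17.6667 18.     18.6667 19.6667 19.     19.6667 17.6667 15.
 16.     13.3333 12.3333 15.3333 28.6667 36.     36.3333 36.     36.6667
 51.3333 62.3333 62.3333 63.     62.3333 66.6667 70.3333]
```

Run:
```python
from h import *
im={n:np.load(f"pics/{n}0.npy") for n in C}
yaw=np.radians(1.0);ti=np.radians(25)
def show(o,tag):
    x=np.array([np.cos(yaw)*np.cos(ti),np.sin(yaw)*np.cos(ti),np.sin(ti)]);y=np.array([-np.sin(yaw),np.cos(yaw),0]);z=np.cross(x,y)
    out=[]
    ring=[o+.019*(np.cos(a)*y+np.sin(a)*z) for a in np.linspace(0,6.28,13)]
    pts=ring+[o+x*.088+y*s*.028+z*t*.025 for s in(-1,1) for t in(-1,1)]
    b=[ (0,-.065),(0,.065),(.11,.065),(.11,-.065)]
    pts+= [np.array([o[0],o[1],.012])+p*np.array([np.cos(yaw),np.sin(yaw),0])+q*y for p,q in b]
    for n,(bx,by,w,h) in(("top",(215,105,60,80)),("side",(170,165,75,115))):
        s=6 if n=="top" else 5
        c=cv2.resize(im[n][by:by+h,bx:bx+w,::-1],(w*s,h*s),interpolation=cv2.INTER_CUBIC)
        for i,(u,v) in enumerate(proj(n,pts)):
            cv2.circle(c,(int((u-bx+.5)*s),int((v-by+.5)*s)),2,(0,0,255) if i<13 else (0,255,0),-1)
        out.append(np.pad(c,((0,575-c.shape[0]),(0,0),(0,0))))
    cv2.imwrite(f"pics/ov{tag}.png",np.hstack(out))
show(np.array([.734,.0775,.225]),0)
```

```text
(no output)
```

View pics/ov0.png

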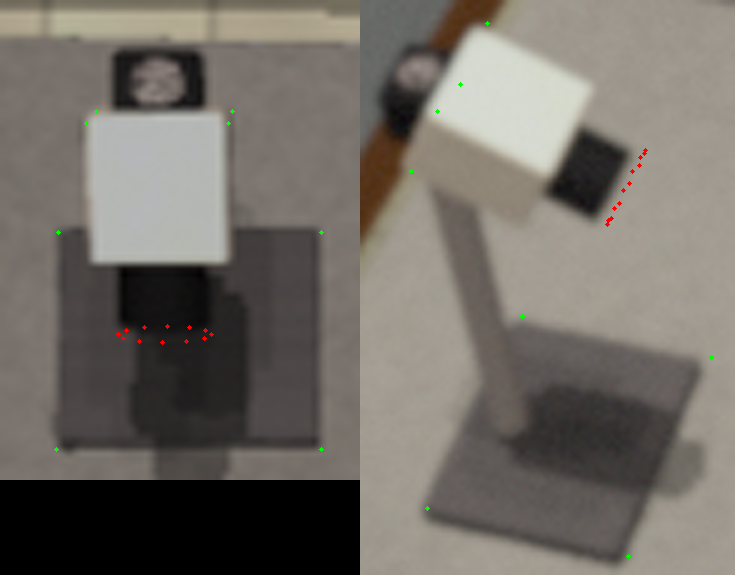

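Run:
```python
from h import *
# side plate bottom front-right crop (425,512)->front-left etc; compare z=0 corners
pts={"fl":(425/5-360/5+170-.5,512/5+165-.5),"fr":((620-360)/5+170-.5,560/5+165-.5),"br":((700-360)/5+170-.5,362/5+165-.5)}
for k,v in pts.items(): print(k,plane("side",v,.012),plane("side",v,0.0))
# lens: ring centre by triangulation: top front mid & side front mid
print(tri(((613-360)/5+170-.5,185/5+165-.5),(164.5/6+215-.5,328/6+105-.5)))
print(tri(((631-360)/5+170-.5,149/5+165-.5),(209/6+215-.5,324/6+105-.5)))
```

```text
fl [[0.8433 0.1471 0.012 ]] [[0.8486 0.1405 0.    ]]
fr [[0.7359 0.1458 0.012 ]] [[0.74   0.1393 0.    ]]
br [[0.7402 0.0169 0.012 ]] [[0.7442 0.0088 0.    ]]
[0.7386 0.0781 0.2251]
[0.7378 0.0593 0.2302]
```

```bash
cat >> h.py <<'E'
from scipy.spatial.transform import Rotation as Rn
def tcp():
    s=manip.observe(); return np.array(s["tcp_pos"]),Rn.from_rotvec(s["orientation"]).as_matrix(),s
def down(jaw_deg):  # tool y along jaw_deg in world, tool z down
    a=np.radians(jaw_deg); y=np.array([np.cos(a),np.sin(a),0]); z=np.array([0,0,-1.])
    return np.c_[np.cross(y,z),y,z]
def go(p,R):
    p0,R0,s=tcp()
    print("t",round(s["time"],2),"tcp",p0,"shift tool cm",R0.T@(np.array(p)-p0)*100,"turn",Rn.from_matrix(R0.T@R).as_rotvec(),"shift in target frame cm",R.T@(np.array(p)-p0)*100, "F",np.array(s["wrist_force"]),"w",s["width"])
E
python3 - <<'E'
from h import *
go([.511,.276,.304],down(-17.7))
p,R,s=tcp();print(R)
E
```

```text
t 0.1 tcp [ 0.2234 -0.5832  0.3032] shift tool cm [ 57.6011 -69.9449   0.0256] turn [-0.0016 -0.0006 -0.896 ] shift in target frame cm [90.601   1.278  -0.0841] F [ 0.2222 -0.5752  0.1654] w 0.08539830278968268
[[ 0.9338  0.3578 -0.0007]
 [ 0.3578 -0.9338  0.0015]
 [-0.0001 -0.0017 -1.    ]]
```

>>> jog_arm([
  {"rz":-0.149,"claw":0},
  {"rz":-0.149},
  {"rz":-0.149},
  {"rz":-0.149},
  {"rz":-0.149},
  {"rz":-0.149},
  {"dx":4.5,"dy":1.6},
  {"dx":4.5,"dy":1.6},
  {"dx":4.5,"dy":1.6},
  {"dx":4.5,"dy":1.6},
  {"dx":4.5,"dy":1.0},
  {"dx":4.5,"dy":1.0},
])

```text
$.rows[0]: bad value
```

>>> jog_arm([
  {"dx":4.6},
  {"dx":4.6},
  {"dx":4.6},
  {"dx":4.6},
  {"dx":4.6,"dy":-1.0},
  {"dx":4.6,"dy":-1.0},
  {"dx":4.6,"dy":-1.0},
  {"dx":4.6,"dy":-1.0},
  {"dx":4.6,"dy":-1.0},
  {"dx":4.6,"dy":-1.0},
  {"dx":4.6,"dy":-1.0},
  {},
])

```text
$.rows[0]: bad value
```

Run:
```python
from h import *
go([.511,.276,.304],down(-17.7))
```

```text
t 0.1 tcp [ 0.2234 -0.5832  0.3032] shift tool cm [ 57.6011 -69.9449   0.0256] turn [-0.0016 -0.0006 -0.896 ] shift in target frame cm [90.601   1.278  -0.0841] F [ 0.2222 -0.5752  0.1654] w 0.08539830278968268
```

>>> jog_arm([
  {"dx":0,"dy":0,"dz":0,"rx":0,"ry":0,"rz":-0.149,"claw":0},
  {"dx":0,"dy":0,"dz":0,"rx":0,"ry":0,"rz":-0.149,"claw":0},
  {"dx":0,"dy":0,"dz":0,"rx":0,"ry":0,"rz":-0.149,"claw":0},
  {"dx":0,"dy":0,"dz":0,"rx":0,"ry":0,"rz":-0.149,"claw":0},
  {"dx":0,"dy":0,"dz":0,"rx":0,"ry":0,"rz":-0.149,"claw":0},
  {"dx":0,"dy":0,"dz":0,"rx":0,"ry":0,"rz":-0.149,"claw":0},
])

```text
time: 0.7
tcp_pos: [0.2233, -0.5834, 0.3034]
orientation: [-2.532, -1.858, -0.0]
wrist_force: [-0.2, 1.3, 0.2]
width: 0.0854
```

>>> jog_arm([
  {"dx":4.5,"dy":1.6,"dz":0,"rx":0,"ry":0,"rz":0,"claw":0},
  {"dx":4.5,"dy":1.6,"dz":0,"rx":0,"ry":0,"rz":0,"claw":0},
  {"dx":4.5,"dy":1.6,"dz":0,"rx":0,"ry":0,"rz":0,"claw":0},
  {"dx":4.5,"dy":1.6,"dz":0,"rx":0,"ry":0,"rz":0,"claw":0},
  {"dx":4.5,"dy":1.0,"dz":0,"rx":0,"ry":0,"rz":0,"claw":0},
  {"dx":4.5,"dy":1.0,"dz":0,"rx":0,"ry":0,"rz":0,"claw":0},
  {"dx":4.5,"dy":1.0,"dz":0,"rx":0,"ry":0,"rz":0,"claw":0},
  {"dx":4.5,"dy":0,"dz":0,"rx":0,"ry":0,"rz":0,"claw":0},
  {"dx":4.5,"dy":0,"dz":0,"rx":0,"ry":0,"rz":0,"claw":0},
  {"dx":4.5,"dy":0,"dz":0,"rx":0,"ry":0,"rz":0,"claw":0},
  {"dx":4.5,"dy":0,"dz":0,"rx":0,"ry":0,"rz":0,"claw":0},
  {"dx":4.5,"dy":-1,"dz":0,"rx":0,"ry":0,"rz":0,"claw":0},
])

```text
time: 1.9
tcp_pos: [0.47, -0.0936, 0.3038]
orientation: [2.539, 1.85, 0.002]
wrist_force: [0.2, 0.5, -0.3]
width: 0.0853
```

Run:
```python
from h import *
go([.511,.276,.304],down(-17.7))
```

```text
t 1.9 tcp [ 0.47   -0.0936  0.3038] shift tool cm [36.4404 -7.4207 -0.0087] turn [ 0.0013 -0.0006 -0.0025] shift in target frame cm [36.4589 -7.3293 -0.0213] F [ 0.1545  0.4952 -0.3086] w 0.08530441248063257
```

>>> jog_arm([
  {"dx":4.6,"dy":-0.93,"dz":0,"rx":0,"ry":0,"rz":0,"claw":0},
  {"dx":4.6,"dy":-0.93,"dz":0,"rx":0,"ry":0,"rz":0,"claw":0},
  {"dx":4.6,"dy":-0.93,"dz":0,"rx":0,"ry":0,"rz":0,"claw":0},
  {"dx":4.6,"dy":-0.93,"dz":0,"rx":0,"ry":0,"rz":0,"claw":0},
  {"dx":4.6,"dy":-0.93,"dz":0,"rx":0,"ry":0,"rz":0,"claw":0},
  {"dx":4.6,"dy":-0.93,"dz":0,"rx":0,"ry":0,"rz":0,"claw":0},
  {"dx":4.6,"dy":-0.93,"dz":0,"rx":0,"ry":0,"rz":0,"claw":0},
  {"dx":4.2,"dy":-0.9,"dz":0,"rx":0,"ry":0,"rz":0,"claw":0},
  {"dx":0,"dy":0,"dz":3,"rx":0,"ry":0,"rz":0,"claw":100},
  {"dx":0,"dy":0,"dz":3,"rx":0,"ry":0,"rz":0,"claw":100},
  {"dx":0,"dy":0,"dz":0,"rx":0,"ry":0,"rz":0,"claw":100},
  {"dx":0,"dy":0,"dz":0,"rx":0,"ry":0,"rz":0,"claw":100},
])

```text
time: 3.1
tcp_pos: [0.5095, 0.2737, 0.2438]
orientation: [2.539, 1.85, -0.002]
wrist_force: [0.4, 0.5, 0.6]
width: 0.052
```

Run:
```python
from h import *
go([.511,.276,.176],down(-17.7))
a=[]
for n,(x,y,w,h) in(("side",(260,230,110,140)),("top",(130,220,110,100))):
    im=manip.camera(n); np.save(f"pics/{n}1.npy",im)
    c=cv2.resize(im[y:y+h,x:x+w,::-1],None,fx=3.5,fy=3.5,interpolation=cv2.INTER_CUBIC); a.append(np.pad(c,((0,490-c.shape[0]),(0,0),(0,0))))
cv2.imwrite("pics/pre.png",np.hstack(a))
```

```text
t 3.1 tcp [0.5095 0.2737 0.2438] shift tool cm [0.2757 0.0716 6.7804] turn [-0.0007  0.0011 -0.0023] shift in target frame cm [0.268  0.0673 6.7808] F [0.3953 0.4506 0.5641] w 0.05200784960700715
```

View pics/pre.png

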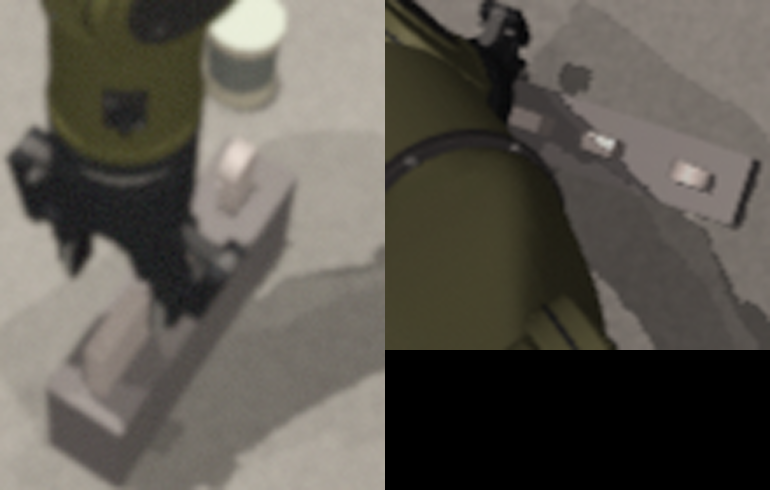

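>>> jog_arm([
  {"dx":0.27,"dy":0.07,"dz":0.8,"rx":0,"ry":0,"rz":0,"claw":100},
  {"dx":0,"dy":0,"dz":1.5,"rx":0,"ry":0,"rz":0,"claw":100},
  {"dx":0,"dy":0,"dz":1.5,"rx":0,"ry":0,"rz":0,"claw":100},
  {"dx":0,"dy":0,"dz":1.5,"rx":0,"ry":0,"rz":0,"claw":100},
  {"dx":0,"dy":0,"dz":1.0,"rx":0,"ry":0,"rz":0,"claw":100},
  {"dx":0,"dy":0,"dz":0.5,"rx":0,"ry":0,"rz":0,"claw":100},
  {"dx":0,"dy":0,"dz":0,"rx":0,"ry":0,"rz":0,"claw":100},
  {"dx":0,"dy":0,"dz":0,"rx":0,"ry":0,"rz":0,"claw":100},
], newtons=40)

```text
time: 4.0
tcp_pos: [0.5114, 0.2765, 0.1764]
orientation: [2.539, 1.851, 0.002]
wrist_force: [0.5, 0.8, 0.1]
width: 0.0523
```

Run:
```python
from h import *
go([.511,.276,.176],down(-17.7))
```

```text
t 4.0 tcp [0.5114 0.2765 0.1764] shift tool cm [-0.0648 -0.0252  0.0386] turn [ 0.0007 -0.0008 -0.0021] shift in target frame cm [-0.0647 -0.0253  0.0387] F [0.4958 0.7868 0.1202] w 0.05231959866223686
```

Close gradually.

>>> jog_arm([
  {"dx":0,"dy":0,"dz":0,"rx":0,"ry":0,"rz":0,"claw":170},
  {"dx":0,"dy":0,"dz":0,"rx":0,"ry":0,"rz":0,"claw":190},
  {"dx":0,"dy":0,"dz":0,"rx":0,"ry":0,"rz":0,"claw":200},
  {"dx":0,"dy":0,"dz":0,"rx":0,"ry":0,"rz":0,"claw":210},
  {"dx":0,"dy":0,"dz":0,"rx":0,"ry":0,"rz":0,"claw":225},
  {"dx":0,"dy":0,"dz":0,"rx":0,"ry":0,"rz":0,"claw":255},
  {"dx":0,"dy":0,"dz":0,"rx":0,"ry":0,"rz":0,"claw":255},
  {"dx":0,"dy":0,"dz":0,"rx":0,"ry":0,"rz":0,"claw":255},
  {"dx":0,"dy":0,"dz":0,"rx":0,"ry":0,"rz":0,"claw":255},
], newtons=60)

```text
time: 4.9
tcp_pos: [0.5111, 0.2764, 0.1761]
orientation: [-2.539, -1.851, -0.0]
wrist_force: [-1.1, 0.7, 5.0]
width: 0.0136
```

Run:
```python
from h import *
go([.511,.276,.176],down(-17.7))
im=manip.camera("side"); np.save("pics/side2.npy",im)
cv2.imwrite("pics/gr.png",cv2.resize(im[230:370,260:370,::-1],None,fx=4,fy=4,interpolation=cv2.INTER_CUBIC))
```

```text
t 4.9 tcp [0.5111 0.2764 0.1761] shift tool cm [-0.0445  0.0037  0.0105] turn [ 0.0001 -0.0002 -0.002 ] shift in target frame cm [-0.0445  0.0036  0.0105] F [-1.1048  0.6539  4.9683] w 0.013589827669367935
```

View pics/gr.png

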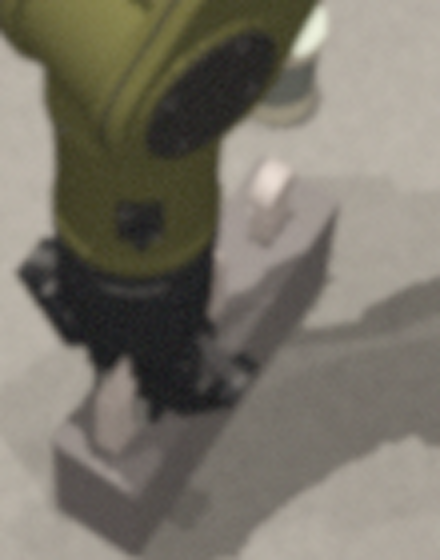

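>>> jog_arm([
  {"dx":0,"dy":0,"dz":-0.5,"rx":0,"ry":0,"rz":0,"claw":255},
  {"dx":0,"dy":0,"dz":-1,"rx":0,"ry":0,"rz":0,"claw":255},
  {"dx":0,"dy":0,"dz":-1.5,"rx":0,"ry":0,"rz":0,"claw":255},
  {"dx":0,"dy":0,"dz":-1.5,"rx":0,"ry":0,"rz":0,"claw":255},
  {"dx":0,"dy":0,"dz":-1.5,"rx":0,"ry":0,"rz":0,"claw":255},
  {"dx":0,"dy":0,"dz":-2,"rx":0,"ry":0,"rz":0,"claw":255},
  {"dx":0,"dy":0,"dz":-2,"rx":0,"ry":0,"rz":0,"claw":255},
  {"dx":0,"dy":0,"dz":-2,"rx":0,"ry":0,"rz":0,"claw":255},
  {"dx":0,"dy":0,"dz":-2,"rx":0,"ry":0,"rz":0,"claw":255},
  {"dx":0,"dy":0,"dz":-1.5,"rx":0,"ry":0,"rz":0,"claw":255},
  {"dx":0,"dy":0,"dz":0,"rx":0,"ry":0,"rz":0,"claw":255},
  {"dx":0,"dy":0,"dz":0,"rx":0,"ry":0,"rz":0,"claw":255},
])

```text
time: 6.15
tcp_pos: [0.511, 0.276, 0.3308]
orientation: [2.539, 1.85, -0.0]
wrist_force: [-0.1, 0.3, -1.8]
width: 0.0132
```

Run:
```python
from h import *
go([.439,-.247,.33],down(-8.2))
im=manip.camera("side"); np.save("pics/side3.npy",im)
cv2.imwrite("pics/lift.png",cv2.resize(im[200:360,230:390,::-1],None,fx=3.7,fy=3.7,interpolation=cv2.INTER_CUBIC))
```

```text
t 6.15 tcp [0.511  0.276  0.3308] shift tool cm [-51.9918   9.1566   0.0959] turn [ 0.0001  0.0004 -0.168 ] shift in target frame cm [-52.7909   0.3351   0.0769] F [-0.0887  0.2985 -1.7841] w 0.013224688172280941
```

View pics/lift.png

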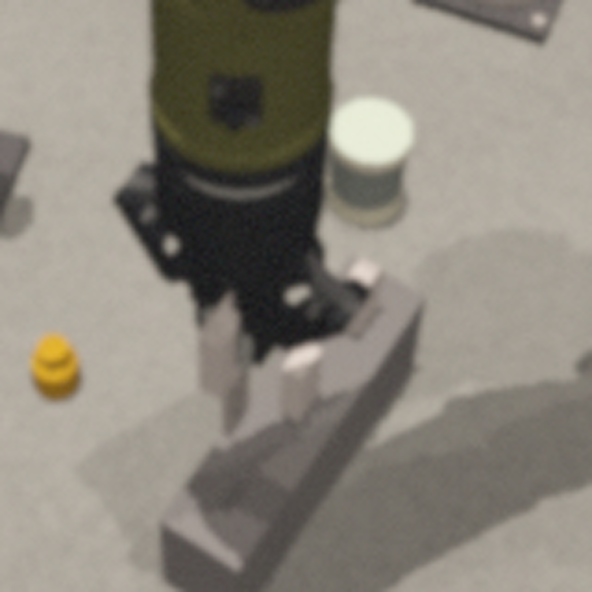

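>>> jog_arm([
  {"dx":0,"dy":0,"dz":0,"rx":0,"ry":0,"rz":-0.084,"claw":255},
  {"dx":0,"dy":0,"dz":0,"rx":0,"ry":0,"rz":-0.084,"claw":255},
  {"dx":-2,"dy":0,"dz":0,"rx":0,"ry":0,"rz":0,"claw":255},
  {"dx":-4,"dy":0,"dz":0,"rx":0,"ry":0,"rz":0,"claw":255},
  {"dx":-4,"dy":0,"dz":0,"rx":0,"ry":0,"rz":0,"claw":255},
  {"dx":-4,"dy":0,"dz":0,"rx":0,"ry":0,"rz":0,"claw":255},
  {"dx":-4,"dy":0,"dz":0,"rx":0,"ry":0,"rz":0,"claw":255},
  {"dx":-4,"dy":0,"dz":0,"rx":0,"ry":0,"rz":0,"claw":255},
  {"dx":-4,"dy":0,"dz":0,"rx":0,"ry":0,"rz":0,"claw":255},
  {"dx":-4,"dy":0,"dz":0,"rx":0,"ry":0,"rz":0,"claw":255},
  {"dx":-4,"dy":0,"dz":0,"rx":0,"ry":0,"rz":0,"claw":255},
  {"dx":-4,"dy":0,"dz":0,"rx":0,"ry":0,"rz":0,"claw":255},
])

```text
time: 7.4
tcp_pos: [0.456, -0.1014, 0.33]
orientation: [-2.373, -2.056, 0.002]
wrist_force: [0.6, -0.4, -1.5]
width: 0.0134
```

>>> jog_arm([
  {"dx":-4,"dy":0,"dz":0,"rx":0,"ry":0,"rz":0,"claw":255},
  {"dx":-4,"dy":0.2,"dz":0,"rx":0,"ry":0,"rz":0,"claw":255},
  {"dx":-3,"dy":0.1,"dz":0,"rx":0,"ry":0,"rz":0,"claw":255},
  {"dx":-1.8,"dy":0,"dz":0,"rx":0,"ry":0,"rz":0,"claw":255},
  {"dx":-1.0,"dy":0,"dz":0,"rx":0,"ry":0,"rz":0,"claw":255},
  {"dx":0,"dy":0,"dz":0,"rx":0,"ry":0,"rz":0,"claw":255},
  {"dx":0,"dy":0,"dz":0,"rx":0,"ry":0,"rz":0,"claw":255},
])

```text
time: 8.1
tcp_pos: [0.4404, -0.2355, 0.3306]
orientation: [-2.372, -2.058, -0.001]
wrist_force: [-0.3, 1.4, -0.9]
width: 0.0133
```

Run:
```python
from h import *
go([.439,-.247,.33],down(-8.2))
a=[]
for n,(x,y,w,h) in(("side",(310,90,110,130)),("top",(320,240,80,90))):
    im=manip.camera(n); np.save(f"pics/{n}4.npy",im)
    c=cv2.resize(im[y:y+h,x:x+w,::-1],None,fx=4,fy=4,interpolation=cv2.INTER_CUBIC); a.append(np.pad(c,((0,520-c.shape[0]),(0,0),(0,0))))
cv2.imwrite("pics/pre4.png",np.hstack(a))
```

```text
t 8.1 tcp [ 0.4404 -0.2355  0.3306] shift tool cm [-1.1543  0.0212  0.0565] turn [-0.0005 -0.0012  0.0016] shift in target frame cm [-1.1542  0.0231  0.0579] F [-0.2815  1.3607 -0.8922] w 0.013291425609259657
```

View pics/pre4.png

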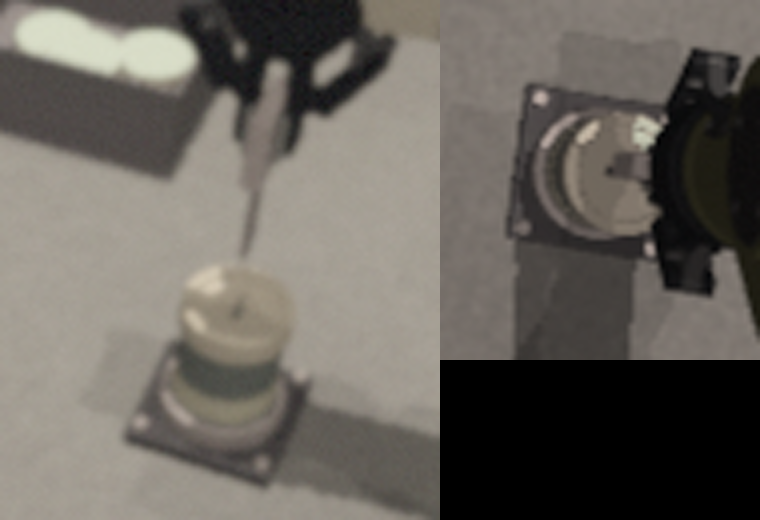

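>>> jog_arm([
  {"dx":-0.6,"dy":0.02,"dz":0,"rx":0,"ry":0,"rz":0,"claw":255},
  {"dx":-0.55,"dy":0,"dz":1,"rx":0,"ry":0,"rz":0,"claw":255},
  {"dx":0,"dy":0,"dz":1.5,"rx":0,"ry":0,"rz":0,"claw":255},
  {"dx":0,"dy":0,"dz":1.0,"rx":0,"ry":0,"rz":0,"claw":255},
  {"dx":0,"dy":0,"dz":0.8,"rx":0,"ry":0,"rz":0,"claw":255},
  {"dx":0,"dy":0,"dz":0,"rx":0,"ry":0,"rz":0,"claw":255},
  {"dx":0,"dy":0,"dz":0,"rx":0,"ry":0,"rz":0,"claw":255},
])

```text
time: 8.9
tcp_pos: [0.439, -0.2482, 0.2879]
orientation: [2.374, 2.057, 0.0]
wrist_force: [0.1, 0.2, -1.6]
width: 0.0132
```

Run:
```python
from h import *
go([.4389,-.2469,.28],down(-8.2))
a=[]
for n,(x,y,w,h) in(("side",(330,110,80,85)),("top",(330,250,60,60))):
    im=manip.camera(n); np.save(f"pics/{n}5.npy",im)
    c=cv2.resize(im[y:y+h,x:x+w,::-1],None,fx=5.5,fy=5.5,interpolation=cv2.INTER_CUBIC); a.append(np.pad(c,((0,468-c.shape[0]),(0,0),(0,0))))
cv2.imwrite("pics/pre5.png",np.hstack(a))
```

```text
t 8.9 tcp [ 0.439  -0.2482  0.2879] shift tool cm [ 0.1261 -0.0285  0.7891] turn [ 0.0001 -0.      0.0004] shift in target frame cm [ 0.1262 -0.0285  0.7891] F [ 0.0631  0.2292 -1.6065] w 0.013155592059406347
```

View pics/pre5.png

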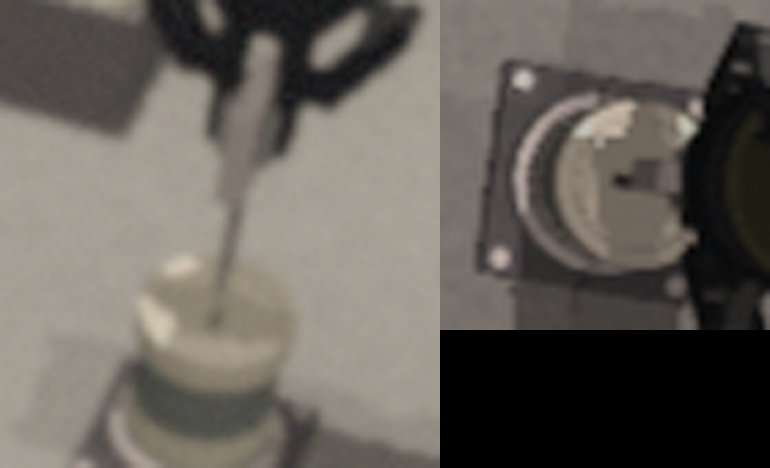

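>>> jog_arm([
  {"dx":0.12,"dy":-0.02,"dz":0.4,"rx":0,"ry":0,"rz":0,"claw":255},
  {"dx":0,"dy":0,"dz":0.5,"rx":0,"ry":0,"rz":0,"claw":255},
  {"dx":0,"dy":0,"dz":0.4,"rx":0,"ry":0,"rz":0,"claw":255},
  {"dx":0,"dy":0,"dz":0.4,"rx":0,"ry":0,"rz":0,"claw":255},
  {"dx":0,"dy":0,"dz":0.4,"rx":0,"ry":0,"rz":0,"claw":255},
  {"dx":0,"dy":0,"dz":0.4,"rx":0,"ry":0,"rz":0,"claw":255},
  {"dx":0,"dy":0,"dz":0,"rx":0,"ry":0,"rz":0,"claw":255},
])

```text
time: 9.7
tcp_pos: [0.4385, -0.2469, 0.2623]
orientation: [-2.374, -2.057, 0.001]
wrist_force: [-0.2, 1.1, -2.1]
width: 0.0131
```

Run:
```python
from h import *
go([.4389,-.2469,.198],down(-8.2)); print(tcp()[2]["torque"])
n="side";im=manip.camera(n); x,y,w,h=(330,110,80,85)
cv2.imwrite("pics/ins.png",cv2.resize(im[y:y+h,x:x+w,::-1],None,fx=5.5,fy=5.5,interpolation=cv2.INTER_CUBIC))
```

```text
t 9.7 tcp [ 0.4385 -0.2469  0.2623] shift tool cm [0.005  0.0441 6.4287] turn [-0.0011 -0.0002  0.0002] shift in target frame cm [0.0066 0.037  6.4288] F [-0.163   1.0971 -2.1493] w 0.013110955997125551
[0.0034 0.0178 0.0326]
```

View pics/ins.png

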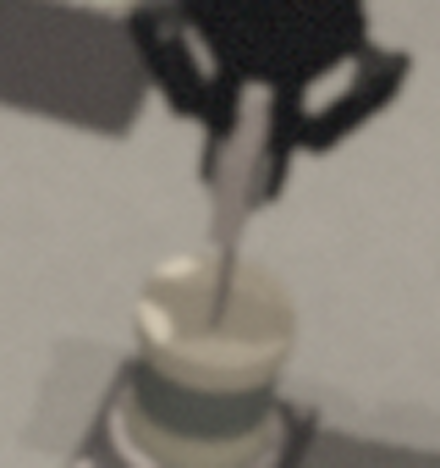

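>>> jog_arm([
  {"dx":0,"dy":0.03,"dz":0.6,"rx":0,"ry":0,"rz":0,"claw":255},
  {"dx":0,"dy":0,"dz":0.7,"rx":0,"ry":0,"rz":0,"claw":255},
  {"dx":0,"dy":0,"dz":0.7,"rx":0,"ry":0,"rz":0,"claw":255},
  {"dx":0,"dy":0,"dz":0.7,"rx":0,"ry":0,"rz":0,"claw":255},
  {"dx":0,"dy":0,"dz":0.7,"rx":0,"ry":0,"rz":0,"claw":255},
  {"dx":0,"dy":0,"dz":0.7,"rx":0,"ry":0,"rz":0,"claw":255},
  {"dx":0,"dy":0,"dz":0.7,"rx":0,"ry":0,"rz":0,"claw":255},
  {"dx":0,"dy":0,"dz":0.7,"rx":0,"ry":0,"rz":0,"claw":255},
  {"dx":0,"dy":0,"dz":0.3,"rx":0,"ry":0,"rz":0,"claw":255},
  {"dx":0,"dy":0,"dz":0.2,"rx":0,"ry":0,"rz":0,"claw":255},
  {"dx":0,"dy":0,"dz":0,"rx":0,"ry":0,"rz":0,"claw":255},
  {"dx":0,"dy":0,"dz":0,"rx":0,"ry":0,"rz":0,"claw":255},
])

```text
time: 10.95
tcp_pos: [0.4392, -0.2471, 0.2031]
orientation: [2.374, 2.057, 0.0]
wrist_force: [0.2, 0.3, -1.5]
width: 0.0131
```

Run:
```python
from h import *
go([.4389,-.2469,.198],down(-8.2)); print(tcp()[2]["torque"])
```

```text
t 10.95 tcp [ 0.4392 -0.2471  0.2031] shift tool cm [ 0.0165 -0.0372  0.5069] turn [0.0004 0.0002 0.0001] shift in target frame cm [ 0.0164 -0.0369  0.5069] F [ 0.1566  0.3021 -1.5145] w 0.013067039446395182
[ 0.0517 -0.0304  0.0005]
```

Free so far; 5 mm to go.

>>> jog_arm([
  {"dx":0,"dy":0,"dz":0.2,"rx":0,"ry":0,"rz":0,"claw":255},
  {"dx":0,"dy":0,"dz":0.1,"rx":0,"ry":0,"rz":0,"claw":255},
  {"dx":0,"dy":0,"dz":0.1,"rx":0,"ry":0,"rz":0,"claw":255},
  {"dx":0,"dy":0,"dz":0.1,"rx":0,"ry":0,"rz":0,"claw":255},
  {"dx":0,"dy":0,"dz":0,"rx":0,"ry":0,"rz":0,"claw":255},
  {"dx":0,"dy":0,"dz":0,"rx":0,"ry":0,"rz":0,"claw":255},
])

```text
time: 11.55
tcp_pos: [0.4391, -0.2471, 0.1981]
orientation: [2.374, 2.057, -0.0]
wrist_force: [-1.3, 0.0, 2.7]
width: 0.0132
```

>>> jog_arm([
  {"dx":0,"dy":0,"dz":0.06,"rx":0,"ry":0,"rz":0,"claw":255},
  {"dx":0,"dy":0,"dz":0,"rx":0,"ry":0,"rz":0,"claw":255},
  {"dx":0,"dy":0,"dz":0,"rx":0,"ry":0,"rz":0,"claw":255},
])

```text
time: 11.85
tcp_pos: [0.4391, -0.2471, 0.1981]
orientation: [2.374, 2.057, -0.0]
wrist_force: [-1.0, 1.4, 8.8]
width: 0.0135
```

Run:
```python
from h import *
go([.4389,-.2469,.198],down(-8.2)); print(tcp()[2]["torque"])
n="side";im=manip.camera(n); x,y,w,h=(330,110,80,85)
cv2.imwrite("pics/rest.png",cv2.resize(im[y:y+h,x:x+w,::-1],None,fx=5.5,fy=5.5,interpolation=cv2.INTER_CUBIC))
```

```text
t 11.85 tcp [ 0.4391 -0.2471  0.1981] shift tool cm [ 0.0131 -0.0229  0.008 ] turn [0.0005 0.0007 0.0002] shift in target frame cm [ 0.0131 -0.0229  0.0081] F [-1.0221  1.394   8.8419] w 0.013469976715597637
[ 0.2293  0.4321 -0.0117]
```

View pics/rest.png

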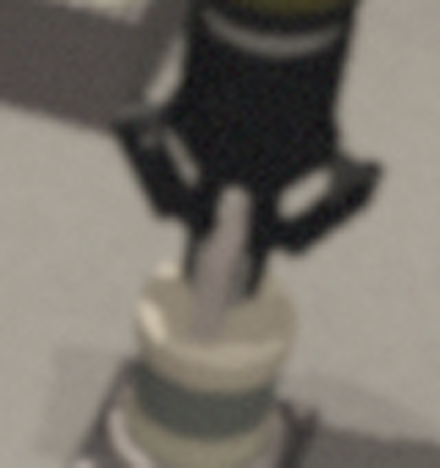

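>>> jog_arm([
  {"dx":0,"dy":0,"dz":-0.5,"rx":0,"ry":0,"rz":0,"claw":255},
  {"dx":0,"dy":0,"dz":-0.8,"rx":0,"ry":0,"rz":0,"claw":255},
  {"dx":0,"dy":0,"dz":-1.2,"rx":0,"ry":0,"rz":0,"claw":255},
  {"dx":0,"dy":0,"dz":-1.2,"rx":0,"ry":0,"rz":0,"claw":255},
  {"dx":0,"dy":0,"dz":-1.2,"rx":0,"ry":0,"rz":0,"claw":255},
  {"dx":0,"dy":0,"dz":-1.2,"rx":0,"ry":0,"rz":0,"claw":255},
  {"dx":0,"dy":0,"dz":-1.2,"rx":0,"ry":0,"rz":0,"claw":255},
  {"dx":0,"dy":0,"dz":-1.2,"rx":0,"ry":0,"rz":0,"claw":255},
  {"dx":0,"dy":0,"dz":-1.5,"rx":0,"ry":0,"rz":0,"claw":255},
  {"dx":0,"dy":0,"dz":-1.5,"rx":0,"ry":0,"rz":0,"claw":255},
  {"dx":0,"dy":0,"dz":-1.5,"rx":0,"ry":0,"rz":0,"claw":255},
  {"dx":0,"dy":0,"dz":0,"rx":0,"ry":0,"rz":0,"claw":255},
])

```text
time: 13.1
tcp_pos: [0.44, -0.2473, 0.3292]
orientation: [2.372, 2.054, 0.003]
wrist_force: [1.2, 0.1, -1.5]
width: 0.0132
```

```bash
cat >> h.py <<'E'
def camR(yaw=1.2):
    a=np.radians(yaw);t=np.radians(25)
    x=np.array([np.cos(a)*np.cos(t),np.sin(a)*np.cos(t),np.sin(t)]);y=np.array([-np.sin(a),np.cos(a),0]);return np.c_[x,y,np.cross(x,y)]
def present(o=(.738,.079,.225),yaw=1.2,L=.1236):
    R=camR(yaw); v=np.array(o)-.15*R[:,0]; RT=np.c_[R[:,1],R[:,0],-R[:,2]]
    return v-L*RT[:,2],RT,v
E
python3 - <<'E'
from h import *
p,R,v=present();print(p,v,np.linalg.det(R))
go(p,R); go([p[0],p[1],.333],down(1.2))
E
```

```text
[0.5499 0.0751 0.2736] [0.6021 0.0762 0.1616] 1.0000000000000002
t 13.1 tcp [ 0.44   -0.2473  0.3292] shift tool cm [33.4799  6.2466  5.5477] turn [-0.4313  0.0372 -0.1611] shift in target frame cm [32.      8.2129  9.9625] F [ 1.1862  0.0539 -1.4583] w 0.013186023984214834
t 13.1 tcp [ 0.44   -0.2473  0.3292] shift tool cm [33.4735  6.2712 -0.3895] turn [ 0.004   0.0014 -0.1641] shift in target frame cm [32.     11.6537 -0.3792] F [ 1.1862  0.0539 -1.4583] w 0.013186023984214834
```

>>> jog_arm([
  {"dx":0,"dy":0,"dz":0,"rx":0,"ry":0,"rz":-0.082,"claw":255},
  {"dx":0,"dy":0,"dz":0,"rx":0,"ry":0,"rz":-0.082,"claw":255},
  {"dx":2,"dy":0.7,"dz":0,"rx":0,"ry":0,"rz":0,"claw":255},
  {"dx":4,"dy":1.4,"dz":0,"rx":0,"ry":0,"rz":0,"claw":255},
  {"dx":4,"dy":1.4,"dz":0,"rx":0,"ry":0,"rz":0,"claw":255},
  {"dx":4,"dy":1.4,"dz":0,"rx":0,"ry":0,"rz":0,"claw":255},
  {"dx":4,"dy":1.4,"dz":0,"rx":0,"ry":0,"rz":0,"claw":255},
  {"dx":4,"dy":1.4,"dz":0,"rx":0,"ry":0,"rz":0,"claw":255},
  {"dx":4,"dy":1.4,"dz":0,"rx":0,"ry":0,"rz":0,"claw":255},
  {"dx":3,"dy":1.2,"dz":0,"rx":0,"ry":0,"rz":0,"claw":255},
  {"dx":2,"dy":0.8,"dz":0,"rx":0,"ry":0,"rz":0,"claw":255},
  {"dx":1,"dy":0.5,"dz":0,"rx":0,"ry":0,"rz":0,"claw":255},
])

```text
time: 14.3
tcp_pos: [0.5483, 0.078, 0.3266]
orientation: [-2.193, -2.248, -0.001]
wrist_force: [-0.9, -0.8, -2.3]
width: 0.0131
```

>>> jog_arm([
  {"dx":0,"dy":0,"dz":0,"rx":-0.036,"ry":0,"rz":0,"claw":255},
  {"dx":0,"dy":0,"dz":0,"rx":-0.08,"ry":0,"rz":0,"claw":255},
  {"dx":0,"dy":0,"dz":0,"rx":-0.08,"ry":0,"rz":0,"claw":255},
  {"dx":0,"dy":0,"dz":0,"rx":-0.08,"ry":0,"rz":0,"claw":255},
  {"dx":0,"dy":0,"dz":0,"rx":-0.08,"ry":0,"rz":0,"claw":255},
  {"dx":0,"dy":0,"dz":0,"rx":-0.05,"ry":0,"rz":0,"claw":255},
  {"dx":0,"dy":0,"dz":0,"rx":-0.03,"ry":0,"rz":0,"claw":255},
  {"dx":0,"dy":0,"dz":0,"rx":0,"ry":0,"rz":0,"claw":255},
  {"dx":0,"dy":0,"dz":0,"rx":0,"ry":0,"rz":0,"claw":255},
])

```text
time: 15.2
tcp_pos: [0.5481, 0.0747, 0.327]
orientation: [1.962, 2.003, 0.441]
wrist_force: [0.6, 1.2, -1.8]
width: 0.0133
```

Run:
```python
from h import *
p,R,v=present()
go(p,R); print(tcp()[2]["joint_pos"])
```

```text
t 15.2 tcp [0.5481 0.0747 0.327 ] shift tool cm [ 0.0333 -2.0927  4.9151] turn [-0.0016  0.0011 -0.    ] shift in target frame cm [ 0.0279 -2.1006  4.9118] F [ 0.5705  1.1512 -1.7868] w 0.013332704080523082
[-0.203   0.4628 -0.0961  2.0913  0.7464  0.2248 -0.9603]
```

>>> jog_arm([
  {"dx":0,"dy":-0.4,"dz":0.9,"rx":0,"ry":0,"rz":0,"claw":255},
  {"dx":0.03,"dy":-0.5,"dz":1.2,"rx":0,"ry":0,"rz":0,"claw":255},
  {"dx":0,"dy":-0.5,"dz":1.2,"rx":0,"ry":0,"rz":0,"claw":255},
  {"dx":0,"dy":-0.4,"dz":1.0,"rx":0,"ry":0,"rz":0,"claw":255},
  {"dx":0,"dy":-0.3,"dz":0.6,"rx":0,"ry":0,"rz":0,"claw":255},
  {"dx":0,"dy":0,"dz":0,"rx":0,"ry":0,"rz":0,"claw":255},
  {"dx":0,"dy":0,"dz":0,"rx":0,"ry":0,"rz":0,"claw":255},
  {"dx":0,"dy":0,"dz":0,"rx":0,"ry":0,"rz":0,"claw":255},
])

```text
time: 16.0
tcp_pos: [0.551, 0.0752, 0.2787]
orientation: [1.962, 2.001, 0.442]
wrist_force: [-0.2, 0.3, -0.8]
width: 0.0132
```

Run:
```python
from h import *
p,R,v=present()
go(p,R); print(tcp()[2]["joint_pos"])
p0,R0,_=tcp()
pts=[p0+R0@np.array([a,0,d]) for a,d in((-.01,.1236),(.01,.1236),(0,.161),(-.025,.0861),(.025,.0861),(0,.0861))]
a=[]
for n,(x,y,w,h) in(("side",(170,160,130,130)),("top",(200,110,80,110))):
    im=manip.camera(n); np.save(f"pics/{n}6.npy",im); s=3 if n=="side" else 4
    s=4
    c=cv2.resize(im[y:y+h,x:x+w,::-1],None,fx=s,fy=s,interpolation=cv2.INTER_CUBIC)
    c2=c.copy()
    if n=="side":
        for u,v_ in proj(n,pts): cv2.circle(c2,(int((u-x+.5)*s),int((v_-y+.5)*s)),2,(0,0,255),-1)
        cv2.imwrite("pics/pr_side.png",c[:, :]); cv2.imwrite("pics/pr_side_m.png",c2)
    else: cv2.imwrite("pics/pr_top.png",c)
```

```text
t 16.0 tcp [0.551  0.0752 0.2787] shift tool cm [-0.0065 -0.3207  0.4132] turn [-0.001   0.0013 -0.0011] shift in target frame cm [-0.0067 -0.3211  0.4129] F [-0.202   0.3234 -0.7906] w 0.013207537998132818
[-0.3406  0.5576  0.1132  2.1472  1.1978  0.0434 -1.4266]
```

View pics/pr_side_m.png

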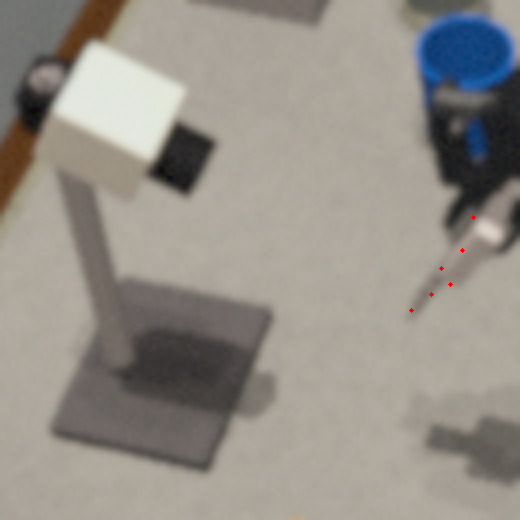

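View pics/pr_top.png

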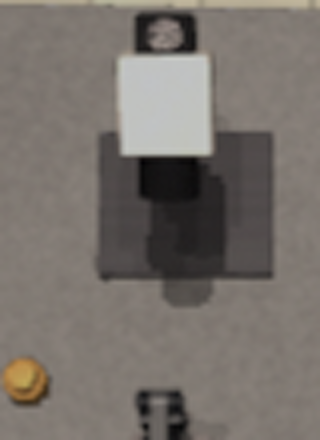

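View pics/pr_side.png

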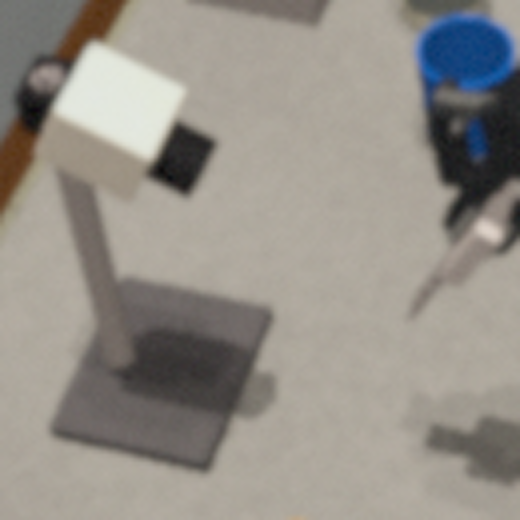

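>>> jog_arm([
  {"dx":0,"dy":-0.1,"dz":0.1,"rx":0,"ry":0,"rz":0,"claw":255},
  {"dx":0,"dy":-0.1,"dz":0.1,"rx":0,"ry":0,"rz":0,"claw":255},
  {"dx":0,"dy":-0.1,"dz":0.2,"rx":0,"ry":0,"rz":0,"claw":255},
  {"dx":0,"dy":0,"dz":0,"rx":0,"ry":0,"rz":0,"claw":255},
])

```text
time: 16.5
tcp_pos: [0.5495, 0.0754, 0.2736]
orientation: [1.961, 2.003, 0.441]
wrist_force: [0.4, -0.4, -0.4]
width: 0.0137
```

Run:
```python
from h import *
p,R,v=present()
go(p,R); print(tcp()[2]["joint_pos"])
```

```text
t 16.5 tcp [0.5495 0.0754 0.2736] shift tool cm [-0.037   0.0303  0.0065] turn [-0.0017  0.0012  0.0008] shift in target frame cm [-0.0369  0.0303  0.0065] F [ 0.3825 -0.4191 -0.3889] w 0.013718736694453525
[-0.3372  0.5659  0.1066  2.1556  1.5801  0.0436 -1.8086]
```

Run:
```python
from h import *
p0,R0,s=tcp(); print(p0,s["qvel"],s["width"])
d=[(-.01,0,.0861),(.01,0,.0861),(-.01,0,.153),(.01,0,.153),(0,0,.161)]
hd=[(a,b,c) for a in(-.025,.025) for b in(-.007,.007) for c in(.0321,.0861)]
n="side";im=manip.camera(n);np.save("pics/side7.npy",im);cv2.imwrite("pics/full7.png",im[:,:,::-1])
x,y,w,h=250,195,60,50;s=12
c=cv2.resize(im[y:y+h,x:x+w,::-1],None,fx=s,fy=s,interpolation=cv2.INTER_CUBIC)
for q,col in((d,(0,0,255)),(hd,(0,255,0))):
    for u,v in proj(n,[p0+R0@np.array(k) for k in q]): cv2.circle(c,(int((u-x+.5)*s),int((v-y+.5)*s)),2,col,-1)
cv2.imwrite("pics/chk7.png",c)
```

```text
[0.5495 0.0754 0.2736] [-0.0027 -0.0017  0.0021 -0.0036 -0.1205  0.0029  0.1266] 0.013718736694453525
```

View pics/chk7.png

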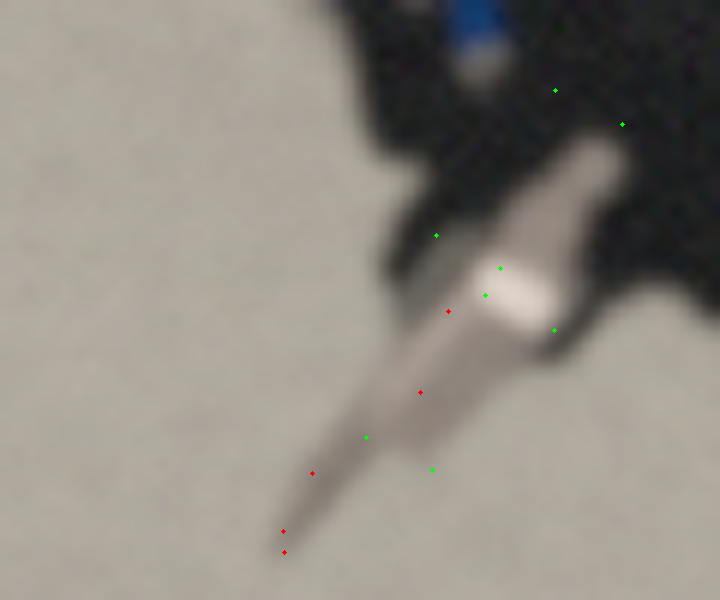

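View pics/full7.png

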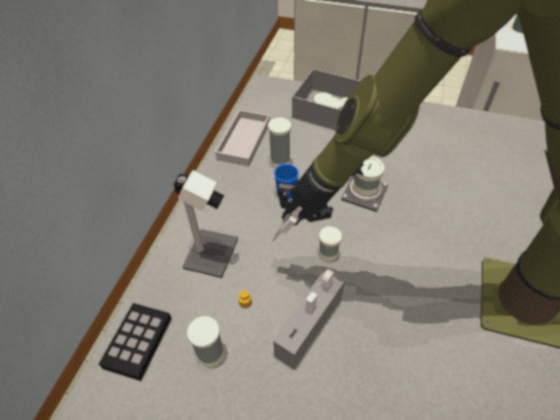

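>>> jog_arm([
  {"dx":0,"dy":0,"dz":0,"rx":0,"ry":0,"rz":0,"claw":255},
  {"dx":0,"dy":0,"dz":0,"rx":0,"ry":0,"rz":0,"claw":255},
  {"dx":0,"dy":0,"dz":0,"rx":0,"ry":0,"rz":0,"claw":255},
  {"dx":0,"dy":0,"dz":0,"rx":0,"ry":0,"rz":0,"claw":255},
  {"dx":0,"dy":0,"dz":0,"rx":0,"ry":0,"rz":0,"claw":255},
  {"dx":0,"dy":0,"dz":0,"rx":0,"ry":0,"rz":0,"claw":255},
  {"dx":0,"dy":0,"dz":0,"rx":0,"ry":0,"rz":0,"claw":255},
  {"dx":0,"dy":0,"dz":0,"rx":0,"ry":0,"rz":0,"claw":255},
])

```text
time: 17.35
tcp_pos: [0.5496, 0.0754, 0.2735]
orientation: [1.962, 2.003, 0.441]
wrist_force: [-0.5, -0.5, -1.7]
width: 0.0133
```

Run:
```python
from h import *
p,R,v=present()
go(p,R); s=tcp()[2];print(s["joint_pos"],s["qvel"])
```

```text
t 17.35 tcp [0.5496 0.0754 0.2735] shift tool cm [-0.033   0.029   0.0012] turn [-0.0017  0.0015  0.0001] shift in target frame cm [-0.033   0.029   0.0012] F [-0.4753 -0.5455 -1.698 ] w 0.01330883700566751
[-0.3374  0.5661  0.107   2.1556  1.5804  0.0438 -1.8097] [ 0.0015  0.0006  0.0008 -0.0012  0.0005 -0.001  -0.0002]
```

Run:
```python
from station import manip
print(manip.hand_in())
```

```text
the job is handed in; nothing more can be done
None
```

I dipped the wide-headed gauge in the sample tube's cap, drew it out, and handed in with the arm holding it still in front of the reading camera. The clock stood at 17.4 s of the 51 s allowed.

- **Dip:** the blade went in without side force. The shoulder came to rest on the cap at a TCP height of 0.198 m, as worked out from the height it had in the stand. The upward force rose to about 9 N there, so it was resting on the cap.
- **Presentation:** by the arm's readings, the final pose is within about 0.5 mm and 0.15° of the target, with all joints at rest. The grip opening was steady at 13.3 mm. In the side picture the blade tip lies within about half a pixel of where it should be.
- **Less certain:**
  - The reading camera's position is my measurement, and the two views differed by 2–4 mm. Its yaw estimates ran from 0.8° to 1.9°; I used 1.2°.
  - Joint 6 is at 0.044 rad, close to its 0.04 limit. The arm first stopped 5 mm short for that reason and reached the pose on a second command.
  - The top camera could not see the blade in the final pose, so that view did not confirm it.
- **Other objects:** the last side picture shows the other two gauges still in the stand, and nothing else looks disturbed.

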